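# Roll-test the arbor rods and sort out the bowed one

## Robot

A 7-joint arm with a two-finger parallel gripper is mounted at the origin on the work surface. World frame = base frame: x ahead of the robot, y to its left, z up, the work surface at z = 0. Lengths are in m, angles in rad, forces in N, time in s.
With the tool pointing down it reaches from about 0.425 to 0.875 m from the base axis. Payload 8.4 kg.
Tool frame: the origin (TCP) lies midway between the tips of the shut fingers; the grasp point (between the pads) lies 19 mm behind it (arm.grasp_offset is the z of the grasp point in the tool frame, in m); z points along the fingers, y is the line along which they close (so a half turn about z gives the same grasp; the last joint's range is limited). The gripper opens to 87 mm and grips with 3 to 60 N. Pads are 19 mm wide; open, the fingers measure 117 mm over their backs; the gripper's body (75 mm by 190 mm) begins 51 mm behind the grasp point.
Start: joints at [-1.436, 0.333, 0.04, 1.465, -0.013, 1.343, -0.059], TCP at [0.151, 0.632, 0.223] pointing down, gripper open.
Joint ranges: [-2.58, 2.58], [-0.38, 2.09], [-1.3, 1.39], [0.25, 2.4], [-1.5, 4.64], [0.08, 2.09], [-2.65, 2.65]. Speed limits (rad/s): [2.22, 2.22, 2.79, 2.79, 3.14, 3.14, 3.14].

## Interface

Orientations are given as [roll, pitch, yaw] about the fixed x, y, z axes, in that order (R = Rz(yaw) Ry(pitch) Rx(roll)).
In Python, from workcell import arm gives the robot as it stands.
- The arm moves only by the shell command python3 -m crank 'ROWS' [FORCE]. ROWS is JSON, one flat list of numbers, 7 for each row, row after row: the finger opening in m, from 0 to 0.087, then the shift along the tool's x, y, z in m, then the turn, a rotation vector about the tool's x, y, z in rad. In form: [fingers, dx, dy, dz, ax, ay, az, fingers, dx, dy, dz, ax, ay, az, ...]. A call has 1 to 5 rows; each row is the pose to reach, as a shift and turn from the pose commanded when the call began, along the tool's axes at that moment; what a row does not reach only later rows make up. A row lasts 1/10 s, in which the tool goes at most 50 mm and 8.59 degrees, less where a joint would pass 70% of its speed; a pose out of reach is approached as far as the arm can. A call with a gripper value outside its range is refused whole. The fingers move at their own pace and stop on an object; FORCE is the grip in N (left out, the last holds). Time passes only in rows, so rows that repeat a pose let the fingers close. It gives the time, the measured TCP pose, the force, the opening and the grip force at its end, in the units of the state.
- arm.get_obs(): the state, without advancing time (a new reading comes with each control period).
- arm.camera(name): name is "scene" or "top"; returns a dict with "pixels" (400x640x3 uint8, red, green, blue), "depth" (400x640 float32, m along the optical axis (not along the pixel's ray), 0 where there is no reading), "intrinsics" (3x3 intrinsics, pixels), "k1" (the pictures are not rectified: a ray, as slopes to the right and down, at radius r is drawn at 1 + k1 r^2 times it, then the intrinsics apply), "world_from_camera" (4x4, takes a point from camera to world coordinates). Camera axes: x right, y down, z forward; pixel columns grow to the right and rows downward; lengths in m; the calibration is good to about 2 mm. A picture is of the moment at which its call begins.
- arm.hand_in(): hands the job in; it is judged then, once.
The state is a dict: "time": time; "qpos": joint angles; "joint_velocities": joint speeds; "effort": joint torques, N m; "tool_pos": TCP position; "tcp_rot": TCP orientation; "contact_force": force on the tool from outside, world axes, zero at the start; "wrist_torque": the same for the moment, N m; "opening": finger opening in m; "grasp_force": force on a finger pad.
Only numpy, scipy, OpenCV 4.12 (cv2) and the standard library are available. Lean on these libraries where they do the work, as an engineer would, in place of code of your own. Each camera call takes 0.05 s, during which the arm holds its last target. There are 200 camera calls.

## Task

Check the two steel rods lying on the flat steel plate, one at a time: press the closed fingertips gently down on the middle of a rod, never hard, and roll it under them on the plate, at least half a turn in one go (further if you are in doubt), feeling whether it rides level or rocks. Before testing the other, put that rod away: a rod that runs true goes seated in the V notches of the wooden cradle, resting centred across both, and one that rocks or wobbles is laid in the grey scrap tray. Lay the rods down, do not drop them, and leave everything else on the bench where it is.

Things in the scene. Friction and masses are not known exactly. Their poses are not given: they have to be found in the camera images.
- rod_1: one of two look-alike plain steel rods, 8 mm diameter, 110 mm long, round ends, about 45 g; straight, or bowed so that its middle is 2.5 mm off the line of its ends. Origin: on the axis at mid-length (bowed: 1.25 mm from it), 4 mm above the plate's top at the start; own y axis: along the rod. A bowed one starts flat, its bow towards its own +x (away from the robot), and lies flat again when let go
- rod_2: one of two look-alike plain steel rods, 8 mm diameter, 110 mm long, round ends, about 45 g; straight, or bowed so that its middle is 2.5 mm off the line of its ends. Origin: on the axis at mid-length (bowed: 1.25 mm from it), 4 mm above the plate's top at the start; own y axis: along the rod. A bowed one starts flat, its bow towards its own +x (away from the robot), and lies flat again when let go
- plate: dark steel plate, 240 x 260 x 20 mm (x, y, z), fixed. Origin: centre of its underside, on the bench. The rods lie roughly along y, one at x = -55, one at x = +55 mm. Under fingertips pressed on its middle a rolling straight rod keeps its top 8 mm above the plate; a bowed one lifts them up to 2.5 mm in one half of a turn, nothing in the other; rolled towards own -x from its start it lifts first
- cradle: wooden cradle, fixed: base 60 x 100 x 8 mm (x, y, z), two upright supports 8 mm thick at y = -36 and +36 mm, each with a 90 degree V notch, 34 mm wide at its top 47 mm up, bottom 30 mm up. A seated rod lies along the cradle's y axis, its axis 36 mm above the origin (centre of the underside). The fingers fit between the supports (64 mm free)
- tray: the grey open scrap tray, fixed, 130 x 170 x 28 mm outside (x, y, z), walls and floor 3 mm. Origin: centre of the underside. A small brass offcut lies in its +x +y corner
- gauge: steel gauge block 30 x 18 x 16 mm lying on the plate near its +y edge; origin: centre of its underside; leave it
- offcut: brass disc, 20 mm diameter, 6 mm thick, lying in the scrap tray; origin: centre of its underside; leave it
- driver: screwdriver lying on the bench near the robot; leave it
- brush: brush lying on the bench beyond the plate; leave it
- jar: amber jar, 60 mm diameter, 80 mm high, standing beyond the plate; leave it
- mandrel: steel ring mandrel, a cone 120 mm high on a 44 mm foot, standing beyond the plate; leave it
- mug: white mug, 85 mm high, standing on the bench far out on the robot's left; leave it

How it is judged:
On the way, in this order (a step that is already met when the one before it is completed fails the run):
1. one of the rods has been rolled about half a turn (120 degrees at least) on the plate under pressing fingertips (((angle between rod_1's own z axis and vertical above 2.1 rad and contact force between rod_1 and plate above 1.2 N and contact force between the fingers and rod_1 above 0.5 N) or (angle between rod_2's own z axis and vertical above 2.1 rad and contact force between rod_2 and plate above 1.2 N and contact force between the fingers and rod_2 above 0.5 N))), for 0.02 s.
2. a rod has been put away in its right place (straight: cradle, bowed: tray) and let go (((((distance between rod_1_c4 and rod_1 below 0.0005 m and x of rod_1 in the frame of cradle between -0.006 and 0.006 m and y of rod_1 in the frame of cradle between -0.018 and 0.018 m and z of rod_1 in the frame of cradle between 0.032 and 0.04 m and angle between the y axis of rod_1 and the y axis of cradle, either way round below 0.1 rad) or (distance between rod_1_c4 and rod_1 above 0.0005 m and x of rod_1 in the frame of tray between -0.062 and 0.062 m and y of rod_1 in the frame of tray between -0.082 and 0.082 m and z of rod_1 in the frame of tray between 0.004 and 0.022 m)) and contact force between the fingers and rod_1 below 0.05 N and linear speed of rod_1 below 0.03 m/s) or (((distance between rod_2_c4 and rod_2 below 0.0005 m and x of rod_2 in the frame of cradle between -0.006 and 0.006 m and y of rod_2 in the frame of cradle between -0.018 and 0.018 m and z of rod_2 in the frame of cradle between 0.032 and 0.04 m and angle between the y axis of rod_2 and the y axis of cradle, either way round below 0.1 rad) or (distance between rod_2_c4 and rod_2 above 0.0005 m and x of rod_2 in the frame of tray between -0.062 and 0.062 m and y of rod_2 in the frame of tray between -0.082 and 0.082 m and z of rod_2 in the frame of tray between 0.004 and 0.022 m)) and contact force between the fingers and rod_2 below 0.05 N and linear speed of rod_2 below 0.03 m/s))), for 0.1 s.
3. with the first rod put away, the other has been rolled about half a turn (120 degrees at least) under pressing fingertips ((((((distance between rod_1_c4 and rod_1 below 0.0005 m and x of rod_1 in the frame of cradle between -0.006 and 0.006 m and y of rod_1 in the frame of cradle between -0.018 and 0.018 m and z of rod_1 in the frame of cradle between 0.032 and 0.04 m and angle between the y axis of rod_1 and the y axis of cradle, either way round below 0.1 rad) or (distance between rod_1_c4 and rod_1 above 0.0005 m and x of rod_1 in the frame of tray between -0.062 and 0.062 m and y of rod_1 in the frame of tray between -0.082 and 0.082 m and z of rod_1 in the frame of tray between 0.004 and 0.022 m)) and contact force between the fingers and rod_1 below 0.05 N and linear speed of rod_1 below 0.03 m/s) and (angle between rod_2's own z axis and vertical above 2.1 rad and contact force between rod_2 and plate above 1.2 N and contact force between the fingers and rod_2 above 0.5 N)) or ((((distance between rod_2_c4 and rod_2 below 0.0005 m and x of rod_2 in the frame of cradle between -0.006 and 0.006 m and y of rod_2 in the frame of cradle between -0.018 and 0.018 m and z of rod_2 in the frame of cradle between 0.032 and 0.04 m and angle between the y axis of rod_2 and the y axis of cradle, either way round below 0.1 rad) or (distance between rod_2_c4 and rod_2 above 0.0005 m and x of rod_2 in the frame of tray between -0.062 and 0.062 m and y of rod_2 in the frame of tray between -0.082 and 0.082 m and z of rod_2 in the frame of tray between 0.004 and 0.022 m)) and contact force between the fingers and rod_2 below 0.05 N and linear speed of rod_2 below 0.03 m/s) and (angle between rod_1's own z axis and vertical above 2.1 rad and contact force between rod_1 and plate above 1.2 N and contact force between the fingers and rod_1 above 0.5 N)))), for 0.02 s.
At the end, for the whole second after the job is handed in: The straight rod rests in both V notches of the cradle (axis within 6 mm across and 18 mm along of the cradle's centre, within 4 mm of the seated height, aligned within 0.1 rad), the bowed rod lies inside the scrap tray near its floor (origin below 22 mm), both let go and at rest (((distance between rod_1_c4 and rod_1 below 0.0005 m and x of rod_1 in the frame of cradle between -0.006 and 0.006 m and y of rod_1 in the frame of cradle between -0.018 and 0.018 m and z of rod_1 in the frame of cradle between 0.032 and 0.04 m and angle between the y axis of rod_1 and the y axis of cradle, either way round below 0.1 rad) or (distance between rod_1_c4 and rod_1 above 0.0005 m and x of rod_1 in the frame of tray between -0.062 and 0.062 m and y of rod_1 in the frame of tray between -0.082 and 0.082 m and z of rod_1 in the frame of tray between 0.004 and 0.022 m)) and contact force between the fingers and rod_1 below 0.05 N and linear speed of each of rod_1, rod_2 below 0.03 m/s and ((distance between rod_2_c4 and rod_2 below 0.0005 m and x of rod_2 in the frame of cradle between -0.006 and 0.006 m and y of rod_2 in the frame of cradle between -0.018 and 0.018 m and z of rod_2 in the frame of cradle between 0.032 and 0.04 m and angle between the y axis of rod_2 and the y axis of cradle, either way round below 0.1 rad) or (distance between rod_2_c4 and rod_2 above 0.0005 m and x of rod_2 in the frame of tray between -0.062 and 0.062 m and y of rod_2 in the frame of tray between -0.082 and 0.082 m and z of rod_2 in the frame of tray between 0.004 and 0.022 m)) and contact force between the fingers and rod_2 below 0.05 N); the robot touches nothing.
It fails at once if a rod is pressed on the plate with more than 30 N (contact force between any of rod_1, rod_2 and plate above 30 N).
It fails at once if a rod is dropped or flung (faster than 0.7 m/s while not held) ((contact force between the fingers and rod_1 below 0.01 N and linear speed of rod_1 above 0.7 m/s) or (contact force between the fingers and rod_2 below 0.01 N and linear speed of rod_2 above 0.7 m/s)).
It fails at once if a rod falls off onto the bench or floor ((height (world z) of rod_1 below 0.0055 m and contact force between rod_1 and tray below 0.01 N) or (height (world z) of rod_2 below 0.0055 m and contact force between rod_2 and tray below 0.01 N)).
It fails at once if anything else on the bench is moved by more than 30 mm (distance of any of gauge, offcut, driver, brush, jar, mandrel, mug from where it was at the start of the episode above 0.03 m).
It also fails if it takes over 72 s, if anything falls off the work surface, if the arm or the gripper's body presses on something with over 40 N, if the wrist force passes 120 N, or if a joint passes its speed limit or range.

## Working session

There is one attempt and no reset: what is moved stays moved. The work goes in short steps, Python scripts to look and compute and a shell command to move; the robot and the scene stay as the last step left them, time stands still between calls to the robot, and variables do not carry over. Pictures are saved under pics/ and viewed, at most 10 in all, crops included, and the job is handed in when it is done.

```bash
mkdir -p pics
cat > h.py <<'E'
import numpy as np,cv2
from workcell import arm
from scipy.spatial.transform import Rotation as R
def cam(n):
    c=arm.camera(n); np.savez(f'/tmp/{n}.npz',**c); return c
def load(n): return dict(np.load(f'/tmp/{n}.npz'))
def rays(c,uv):
    K=np.array(c['intrinsics']);k1=float(c['k1']);uv=np.atleast_2d(uv).astype(float)
    d=np.c_[(uv[:,0]-K[0,2])/K[0,0],(uv[:,1]-K[1,2])/K[1,1]];s=d.copy()
    for _ in range(20): s=d/(1+k1*(s**2).sum(1,keepdims=True))
    return np.c_[s,np.ones(len(s))]
def onplane(c,uv,z):
    T=np.array(c['world_from_camera']);r=rays(c,uv)@T[:3,:3].T;o=T[:3,3]
    return o+r*((z-o[2])/r[:,2])[:,None]
def cloud(c):
    v,u=np.mgrid[:400,:640];T=np.array(c['world_from_camera'])
    p=rays(c,np.c_[u.ravel(),v.ravel()])*c['depth'].reshape(-1,1)
    return (p@T[:3,:3].T+T[:3,3]).reshape(400,640,3)
E
python3 - <<'E'
from h import *
for n in('scene','top'):
    c=cam(n);cv2.imwrite(f'pics/{n}0.png',c['pixels'][:,:,::-1])
    print(n,c['world_from_camera'],c['intrinsics'],c['k1'])
print(arm.get_obs())
E
```

```text
scene [[ 0.26322068  0.51999282 -0.8126022   1.40752647]
 [ 0.96469347 -0.14974626  0.21666234 -0.14850381]
 [-0.00902128 -0.84094205 -0.54104999  0.62822711]
 [ 0.          0.          0.          1.        ]] [[421.32135175   0.         319.33002947]
 [  0.         421.32135175 199.21033653]
 [  0.           0.           1.        ]] 0.004035526736595376
top [[ 1.72636277e-03 -9.89699467e-01  1.43150215e-01  3.69632832e-01]
 [-9.99982032e-01 -8.86776325e-04  5.92866520e-03  8.20758579e-02]
 [-5.74065457e-03 -1.43157878e-01 -9.89683215e-01  1.38211951e+00]
 [ 0.00000000e+00  0.00000000e+00  0.00000000e+00  1.00000000e+00]] [[439.00551515   0.         323.04293217]
 [  0.         439.00551515 203.84209706]
 [  0.           0.           1.        ]] -0.049911685280784886
{'time': 0.1, 'qpos': array([-1.43619968,  0.33380889,  0.03986934,  1.46617041, -0.01341314,
        1.34329774, -0.05850558]), 'joint_velocities': array([ 0.00087345, -0.00152219,  0.00161935, -0.00202679, -0.00074831,
        0.00066454, -0.00136024]), 'effort': array([ 4.18066018e-03, -6.57810259e+01,  1.34019680e+00, -4.04702783e+01,
       -5.95116243e-02,  4.10792639e-02,  1.08173815e-04]), 'tool_pos': array([0.15050793, 0.63190477, 0.2217745 ]), 'tcp_rot': array([-3.14017640e+00,  7.96027878e-05,  2.90777582e+00]), 'contact_force': array([-0.0097513 ,  0.09877598, -0.10544455]), 'wrist_torque': array([ 0.00484484,  0.01400661, -0.03058384]), 'grasp_force': 0.0, 'opening': 0.08702171968410939}
```

View pics/top0.png

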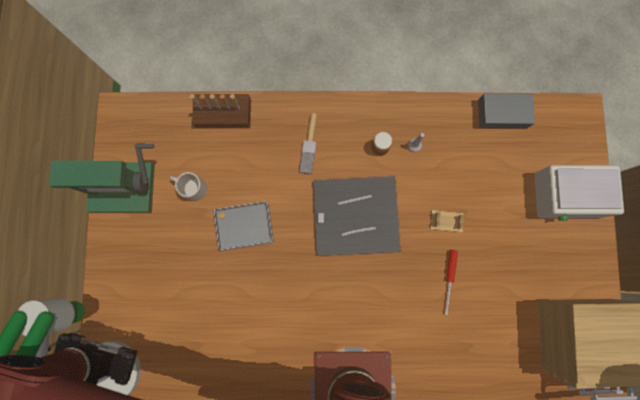

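View pics/scene0.png

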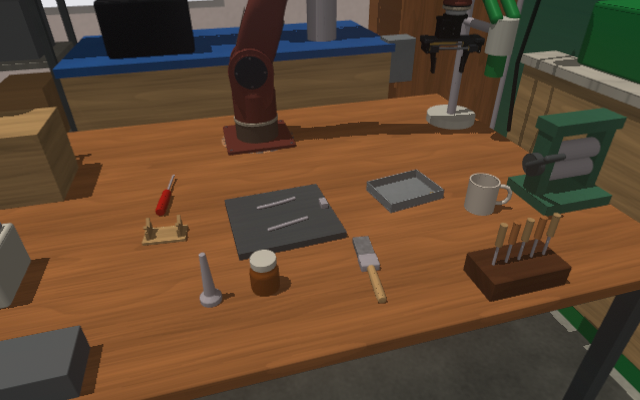

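The top view shows the plate at (357,216) with rods at (355,199) and (359,231), the cradle at (447,221), the tray at (243,226), and the gauge block at (321,217). The scene view shows the same layout from the far side: rods at (276,202) and (288,223), cradle at (165,231).

```bash
python3 - <<'E'
from h import *
c=load('top');im=c['pixels'];P=cloud(c);hsv=cv2.cvtColor(im,cv2.COLOR_RGB2HSV)
def rect(m,z,name,mn=10,cc=c):
    n,l,s,ce=cv2.connectedComponentsWithStats(m.astype(np.uint8))
    for i in range(1,n):
        if s[i,4]<mn: continue
        v,u=np.nonzero(l==i);w=onplane(cc,np.c_[u,v],z)[:,:2]
        (x,y),(a,b),t=cv2.minAreaRect(w.astype(np.float32)*1000)
        d=w-w.mean(0);ev=np.linalg.svd(d,full_matrices=False)[2][0]
        print(name,s[i,:5],'rect',round(x,1),round(y,1),round(a,1),round(b,1),round(t,1),'mean',(w.mean(0)*1000).round(1),'dir',np.degrees(np.arctan2(ev[1],ev[0])).round(1))
def win(u0,u1,v0,v1,sh=(400,640)):
    m=np.zeros(sh,bool);m[v0:v1,u0:u1]=1;return m
g=im.astype(int).mean(2);sat=hsv[:,:,1]
print(im[225,330],im[231,359],im[199,355],im[217,321],im[230,243],im[221,447],im[221,435],im[240,447])
pl=win(300,410,165,265)&(sat<60)
rect(cv2.morphologyEx(pl.astype(np.uint8),cv2.MORPH_CLOSE,np.ones((5,5))),.02,'plate',200)
rect(pl&(g>105),.028,'bright')
tr=win(205,280,195,255)&(sat<70)
rect(cv2.morphologyEx(tr.astype(np.uint8),cv2.MORPH_CLOSE,np.ones((5,5))),.028,'tray',200)
# cradle by height
H=P[:,:,2]
print('heights plate',np.median(H[205:225,335:385]),'tray',np.median(H[222:232,235:250]))
for lo,z in((.035,.047),):
    rect(win(420,475,200,245)&(H>lo)&(H<.07),z,'cr>%g'%lo,4)
rect(win(420,475,200,245)&(H>.004)&(H<.07),.008,'crall',20)
for v in range(208,236): print(v,' '.join('%3d'%(h*1000) for h in H[v,428:468]))
E
cat > crop.py <<'E'
import sys
from h import *
n,u0,u1,v0,v1,k,f=sys.argv[1],*map(int,sys.argv[2:7]),sys.argv[7]
c=load(n)['pixels'][v0:v1,u0:u1,::-1];cv2.imwrite(f,cv2.resize(c,None,fx=k,fy=k,interpolation=cv2.INTER_CUBIC))
E
python3 crop.py top 420 475 200 245 10 /tmp/a.png; python3 crop.py scene 130 200 205 255 10 /tmp/b.png
python3 -c "
import cv2,numpy as np
a=cv2.imread('/tmp/a.png');b=cv2.imread('/tmp/b.png');b=cv2.resize(b,(400,286));a=cv2.resize(a,(400,327))
cv2.imwrite('pics/cr.png',np.vstack([a,b])[:600])"
```

```text
[94 90 84] [142 133 133] [166 158 157] [175 168 167] [137 135 133] [181 150 105] [94 71 48] [156 108  62]
plate [ 314  177   86   78 6150] rect 531.0 -12.6 235.3 257.3 2.9 mean [529.5 -12.6] dir 92.2
bright [300 165  13   8  88] rect 678.1 144.2 22.6 37.9 0.0 mean [679.2 144.9] dir -91.0
bright [337 195  35  10 122] rect 579.4 -6.8 11.1 109.3 13.2 mean [579.4  -7.2] dir -76.8
bright [318 213   7  10  65] rect 522.7 96.5 28.1 18.6 0.1 mean [522.9  97.2] dir 177.4
bright [341 227  35   9 121] rect 482.0 -17.8 12.1 108.1 11.3 mean [482.  -17.9] dir -78.8
tray [ 213  201   60   50 2301] rect 497.9 339.8 131.7 172.3 9.2 mean [497.1 338.7] dir 100.7
heights plate 0.020379038155992624 tray 0.003685117802030402
cr>0.035 [437 212   4   6  15] rect 530.4 -263.3 7.7 17.9 69.8 mean [ 531.4 -264. ] dir 155.8
cr>0.035 [460 214   4   6  16] rect 524.1 -335.9 8.2 16.8 73.7 mean [ 524.1 -336. ] dir 162.7
cr>0.035 [437 219   3   7  15] rect 506.9 -261.9 6.2 18.2 88.0 mean [ 506.1 -261.7] dir -167.0
cr>0.035 [460 223   4   5  14] rect 497.7 -333.8 9.3 12.3 90.0 mean [ 497.5 -332.8] dir -159.8
crall [43
[... 3980 characters left out ...]
   4  10  12   8   7   4   0  -4   1   1   0
232   0   0   0   0  -3   1   0   0  -1  -5   0   1   0   2   1   0  -1  -1  -1  -3  -4   0   0   0   0   1   0   0   0  -5   3   1   2  -1   0  -3  -3   0   1   0
233   1   1  -3  -2   0   2  -2   1  -2   4  -1   2   1  -5  -4   0   0   1  -1  -3  -1  -3  -1  -2   5   4  -2  -2   0   0   2   0  -4   1  -1  -3  -1   1   0   0
234   3  -3  -3   5   4   6   1   2  -1  -3  -4  -1  -2   0   4   0  -3   0   3   2   1   0   0  -2   0  -1  -1   2   1   1   1   4   1   0  -2  -2   0   0  -3   4
235  -1  -4  -3  -3   0  -1  -1  -2  -6   3   2   0   0   2  -1  -4  -1   0   0   4   4  -1  -1   3   0   1   0  -2   2  -2   0  -2  -3  -2  -1   1  -4   3  -1   2
```

View pics/cr.png

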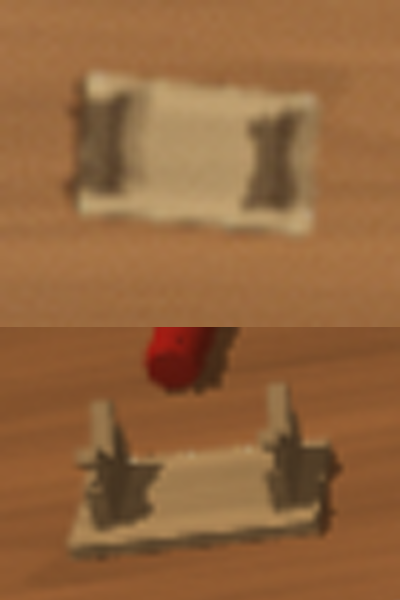

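```bash
cat > to.py <<'E'
# prints shift/turn (tool axes) from measured pose to world x y z(mm) yaw(deg), tool down
import sys
from h import *
o=arm.get_obs();M=R.from_euler('xyz',o['tcp_rot']);p=o['tool_pos']
x,y,z,w=map(float,sys.argv[1:5])
d=M.inv().apply(np.array([x,y,z])/1000-p);r=(M.inv()*R.from_euler('xyz',[np.pi,0,np.radians(w)])).as_rotvec()
print('t',o['time'],'pos',(p*1000).round(1),'rpy',np.degrees(o['tcp_rot']).round(1),'F',o['contact_force'].round(2),'open',o['opening'].round(4),'grip',o['grasp_force'])
print('shift',d.round(4),'turn',r.round(3),'rows>=',max(np.linalg.norm(d)/.05,np.linalg.norm(r)/.15).__round__(1))
E
python3 to.py 350 440 200 135
```

```text
Traceback (most recent call last):
  File "to.py", line 7, in <module>
    print('t',o['time'],'pos',(p*1000).round(1),'rpy',np.degrees(o['tcp_rot']).round(1),'F',o['contact_force'].round(2),'open',o['opening'].round(4),'grip',o['grasp_force'])
                                                                                                                               ^^^^^^^^^^^^^^^^^^
AttributeError: 'float' object has no attribute 'round'
```

```bash
sed -i "s/o\['opening'\].round(4)/round(o['opening'],4)/" to.py
python3 to.py 350 440 200 135
```

```text
t 0.1 pos [150.5 631.9 221.8] rpy [-179.9    0.   166.6] F [-0.01  0.1  -0.11] open 0.087 grip 0.0
shift [-0.2385 -0.1404  0.022 ] turn [-0.001  0.     0.552] rows>= 5.6
```

```bash
python3 -m crank '[0.01,-0.04,-0.025,0.004,0,0,0.11,0,-0.08,-0.05,0.008,0,0,0.22,0,-0.12,-0.075,0.012,0,0,0.33,0,-0.16,-0.1,0.016,0,0,0.44,0,-0.2,-0.12,0.02,0,0,0.55]'; python3 to.py 490 230 160 115
```

```text
time: 0.6
tool_pos: [0.3184, 0.4672, 0.2022]
tcp_rot: [-3.141, -0.0, 2.353]
contact_force: [1.9, 0.7, -0.0]
opening: 0.055
grasp_force: 0.0
t 0.6 pos [318.4 467.2 202.2] rpy [-180.    -0.   134.8] F [ 1.91  0.71 -0.03] open 0.055 grip 0.0
shift [-0.2892 -0.0454  0.0423] turn [-0.     0.     0.346] rows>= 5.9
```

```bash
python3 -m crank '[0,-0.048,-0.008,0.007,0,0,0.06,0,-0.096,-0.016,0.014,0,0,0.12,0,-0.144,-0.024,0.021,0,0,0.18,0,-0.192,-0.032,0.028,0,0,0.24,0,-0.24,-0.04,0.035,0,0,0.3]'; python3 to.py 480 20 120 101.5
```

```text
time: 1.1
tool_pos: [0.4597, 0.2696, 0.1672]
tcp_rot: [-3.141, -0.0, 2.055]
contact_force: [-0.3, 0.9, 0.4]
opening: 0.015
grasp_force: 0.0
t 1.1 pos [459.7 269.6 167.2] rpy [-180.    -0.   117.8] F [-0.26  0.87  0.45] open 0.015 grip 0.0
shift [-0.2303 -0.0983  0.0472] turn [-0.    -0.     0.284] rows>= 5.1
```

```bash
python3 -m crank '[0,-0.046,-0.02,0.01,0,0,0.06,0,-0.092,-0.04,0.02,0,0,0.12,0,-0.138,-0.06,0.03,0,0,0.18,0,-0.184,-0.08,0.04,0,0,0.24,0,-0.23,-0.098,0.047,0,0,0.284]'; python3 to.py 489 -16.5 36 101.5
```

```text
time: 1.6
tool_pos: [0.4789, 0.0248, 0.1206]
tcp_rot: [-3.141, -0.0, 1.772]
contact_force: [1.1, 1.2, 0.2]
opening: 0.0004
grasp_force: 0.0
t 1.6 pos [478.9  24.8 120.6] rpy [-180.    -0.   101.5] F [1.1  1.22 0.18] open 0.0004 grip 0.0
shift [-0.0426  0.0017  0.0846] turn [-0. -0.  0.] rows>= 1.9
```

Run:
```python
from h import *
# sub-pixel rod profile: brightness-weighted offset from chord, top view
c=load('top');g=c['pixels'].astype(float).mean(2)
for u0,u1,v0,v1 in((334,374,190,208),(338,378,224,239)):
    U=np.arange(u0,u1);w=np.clip(g[v0:v1,u0:u1]-102,0,None);s=w.sum(0);ok=s>25
    vc=(w*np.arange(v0,v1)[:,None]).sum(0)[ok]/s[ok];U=U[ok]
    q=onplane(c,np.c_[U,vc],.0245)[:,:2]*1000;m=q.mean(0);d=np.linalg.svd(q-m)[2][0]
    if d[1]<0:d=-d
    t=(q-m)@d;off=(q-m)@np.array([d[1],-d[0]])
    print('mid',(m+d*(t.max()+t.min())/2).round(1),'len',np.ptp(t).round(1),'yaw',np.degrees(np.arctan2(-d[0],d[1])).round(1),'quad sag@52mm',(np.polyfit(t,off,2)[0]*52**2).round(2))
    print(off.round(1))
```

```text
mid [580.5  -8.2] len 105.9 yaw 13.0 quad sag@52mm -0.04
[ 0.4 -0.1 -0.1 -0.   0.1 -0.1 -0.2 -0.2 -0.1  0.  -0.2 -0.1  0.1  0.1
  0.1 -0.2 -0.1  0.3  0.2  0.  -0.2  0.   0.3 -0.1 -0.3  0.   0.3  0.
  0.   0.   0.4  0.3 -0.2 -0.7]
mid [482.8 -19.5] len 104.3 yaw 11.2 quad sag@52mm -2.5
[-1.1 -1.4 -1.4 -1.1 -0.8 -0.5  0.   0.2  0.5  0.5  0.7  0.7  0.9  0.7
  0.4  0.6  1.1  1.1  0.9  0.9  0.5  0.6  0.9  0.7  0.3 -0.  -0.5 -0.3
 -0.1 -0.3 -0.5 -1.  -1.4 -1.8]
```

Sub-pixel profiles already hint that the near rod is bowed (2.5 mm sag) and the far one is straight. The roll will confirm it.

```bash
python3 -m crank '[0,-0.022,0.001,0.04,0,0,0,0,-0.044,0.003,0.082,0,0,0,0,-0.044,0.003,0.082,0,0,0,0,-0.044,0.003,0.082,0,0,0]' 10; python3 to.py 490 -18 31 101.5; python3 -m crank '[0,0,0,0.004,0,0,0,0,0,0,0.007,0,0,0,0,0,0,0.007,0,0,0,0,0,0,0.007,0,0,0]'; python3 to.py 490 -18 28 101.5
```

```text
time: 2.0
tool_pos: [0.4906, -0.0162, 0.0387]
tcp_rot: [-3.139, 0.001, 1.772]
contact_force: [0.3, 0.1, 0.9]
opening: 0.0005
grasp_force: 0.0
t 2.0 pos [490.6 -16.2  38.7] rpy [-179.8    0.   101.5] F [0.25 0.11 0.89] open 0.0005 grip 0.0
shift [-0.0016 -0.0009  0.0077] turn [-0.003  0.001  0.001] rows>= 0.2
time: 2.4
tool_pos: [0.4918, -0.0151, 0.0328]
tcp_rot: [3.14, -0.0, 1.775]
contact_force: [-0.6, -0.7, -0.1]
opening: 0.0005
grasp_force: 0.0
t 2.4 pos [491.8 -15.1  32.8] rpy [179.9  -0.  101.7] F [-0.61 -0.66 -0.12] open 0.0005 grip 0.0
shift [-0.0024 -0.0023  0.0048] turn [ 0.001 -0.     0.003] rows>= 0.1
```

```bash
python3 -m crank '[0,-0.002,-0.001,0.003,0,0,0,0,-0.002,-0.001,0.004,0,0,0,0,-0.002,-0.001,0.004,0,0,0]'; python3 -m crank '[0,0,0,0.001,0,0,0,0,0,0,0.001,0,0,0]';python3 to.py 490 -18 28 101.5
```

```text
time: 2.7
tool_pos: [0.4909, -0.0181, 0.0282]
tcp_rot: [3.142, 0.0, 1.773]
contact_force: [-0.2, -0.2, 1.4]
opening: 0.0002
grasp_force: 0.5
time: 2.9
tool_pos: [0.4919, -0.0179, 0.0279]
tcp_rot: [3.14, 0.0, 1.774]
contact_force: [1.0, -0.1, 5.3]
opening: 0.0002
grasp_force: 3.1
t 2.9 pos [491.9 -17.9  27.9] rpy [179.9   0.  101.6] F [ 0.99 -0.14  5.34] open 0.0002 grip 3.0870254896581173
shift [ 0.0002 -0.0019 -0.0001] turn [0.002 0.    0.002] rows>= 0.0
```

```bash
python3 -m crank '[0,0,-0.0015,0,0,0,0,0,0,-0.003,0,0,0,0,0,0,-0.0045,0,0,0,0,0,0,-0.006,0,0,0,0]';  python3 to.py 490 -18 28 101.5|head -1
```

```text
time: 3.3
tool_pos: [0.4873, -0.0188, 0.0286]
tcp_rot: [3.137, 0.0, 1.774]
contact_force: [4.3, 1.4, 10.3]
opening: 0.0005
grasp_force: 5.9
t 3.3 pos [487.3 -18.8  28.6] rpy [179.7   0.  101.6] F [ 4.33  1.45 10.32] open 0.0005 grip 5.941759552806616
```

```bash
python3 -m crank '[0,0,-0.0015,-0.0004,0,0,0,0,0,-0.003,-0.0008,0,0,0,0,0,-0.0045,-0.001,0,0,0,0,0,-0.006,-0.001,0,0,0]';  python3 to.py 490 -18 28 101.5|head -1
```

```text
time: 3.7
tool_pos: [0.4817, -0.02, 0.0298]
tcp_rot: [3.137, 0.0, 1.774]
contact_force: [3.0, 0.7, 13.7]
opening: 0.0006
grasp_force: 6.9
t 3.7 pos [481.7 -20.   29.8] rpy [179.7   0.  101.6] F [ 2.97  0.69 13.72] open 0.0006 grip 6.901049595326185
```

```bash
python3 -m crank '[0,0,-0.0015,-0.0006,0,0,0,0,0,-0.003,-0.0008,0,0,0,0,0,-0.0045,-0.0008,0,0,0,0,0,-0.006,-0.0008,0,0,0]';  python3 to.py 490 -18 28 101.5|head -1
```

```text
time: 4.1
tool_pos: [0.4748, -0.0214, 0.0302]
tcp_rot: [3.139, -0.0, 1.774]
contact_force: [0.1, 1.3, 12.4]
opening: 0.0002
grasp_force: 5.9
t 4.1 pos [474.8 -21.4  30.2] rpy [179.8  -0.  101.6] F [ 0.13  1.33 12.38] open 0.0002 grip 5.881869066506624
```

```bash
python3 -m crank '[0,0,-0.0015,0.0002,0,0,0,0,0,-0.003,0.0004,0,0,0,0,0,-0.0045,0.0006,0,0,0,0,0,-0.006,0.0008,0,0,0]';  python3 to.py 490 -18 28 101.5|head -1
```

```text
time: 4.5
tool_pos: [0.4688, -0.0226, 0.0295]
tcp_rot: [3.139, -0.0, 1.774]
contact_force: [-0.3, 0.6, 15.4]
opening: 0.0004
grasp_force: 7.6
t 4.5 pos [468.8 -22.6  29.5] rpy [179.8  -0.  101.6] F [-0.34  0.62 15.45] open 0.0004 grip 7.599046267569065
```

```bash
python3 -m crank '[0,0,-0.0015,0.0004,0,0,0,0,0,-0.003,0.0008,0,0,0,0,0,-0.0045,0.0012,0,0,0,0,0,-0.0045,0.0012,0,0,0]';  python3 to.py 490 -18 28 101.5|head -1
```

```text
time: 4.9
tool_pos: [0.4639, -0.0237, 0.0283]
tcp_rot: [3.14, -0.001, 1.773]
contact_force: [-4.1, 0.2, 19.2]
opening: 0.0004
grasp_force: 9.6
t 4.9 pos [463.9 -23.7  28.3] rpy [179.9  -0.  101.6] F [-4.11  0.19 19.23] open 0.0004 grip 9.560568630695343
```

Near rod: the tips rose about 2.4 mm and came back down within one half turn, so it is bowed and goes to the tray. Now I lift, back off and look.

```bash
python3 -m crank '[0,0,0,-0.002,0,0,0,0,0,0,-0.01,0,0,0,0.03,0.03,0,-0.06,0,0,0,0.03,0.08,0,-0.08,0,0,0,0.03,0.13,0,-0.08,0,0,0]'; python3 -m crank '[0.03,0.045,0,0,0,0,0,0.03,0.06,0,0,0,0,0]'
cat > rod.py <<'E'
from h import *
c=cam('top');cv2.imwrite('/tmp/now.png',c['pixels'][:,:,::-1]);g=c['pixels'].astype(float).mean(2)
m=np.zeros((400,640),np.uint8);m[185:250,332:388]=(g[185:250,332:388]>112)
n,l,s,_=cv2.connectedComponentsWithStats(m)
for i in range(1,n):
    if s[i,4]<40: continue
    u0,v0,w0,h0=s[i,:4];sl=np.s_[v0-3:v0+h0+3,u0-3:u0+w0+3]
    k=cv2.dilate((l==i).astype(np.uint8),np.ones((3,3)))[sl]
    v,u=np.nonzero(k);w=np.clip(g[sl][v,u]-100,.01,None)
    q=onplane(c,np.c_[u+u0-3,v+v0-3],.0245)[:,:2]*1000;mm=np.average(q,axis=0,weights=w);C=np.cov((q-mm).T,aweights=w)
    d=np.linalg.eigh(C)[1][:,1];d=d*np.sign(d[1]);t=(q-mm)@d;off=(q-mm)@np.array([d[1],-d[0]])
    print(s[i],'mid',(mm+d*(t.max()+t.min())/2).round(1),'mean',mm.round(1),'len',np.ptp(t).round(1),'yaw',np.degrees(np.arctan2(-d[0],d[1])).round(2),'sag',(np.polyfit(t,off,2,w=w**.5)[0]*52**2).round(2))
E
python3 rod.py; python3 crop.py top 300 420 165 265 6 pics/p1.png
```

```text
time: 5.4
tool_pos: [0.4401, 0.0949, 0.1094]
tcp_rot: [3.137, -0.001, 1.77]
contact_force: [1.7, 0.3, -0.0]
opening: 0.0171
grasp_force: 0.0
time: 5.6
tool_pos: [0.4252, 0.1574, 0.1068]
tcp_rot: [3.141, -0.001, 1.779]
contact_force: [0.3, -0.6, -0.6]
opening: 0.0274
grasp_force: 0.0
[337 195  35  10 119] mid [580.3  -7. ] mean [580.5  -8.1] len 117.2 yaw 13.18 sag -0.03
[342 230  35  10 121] mid [467.8 -21.5] mean [468.  -22.6] len 115.6 yaw 11.45 sag 2.54
```

View pics/p1.png

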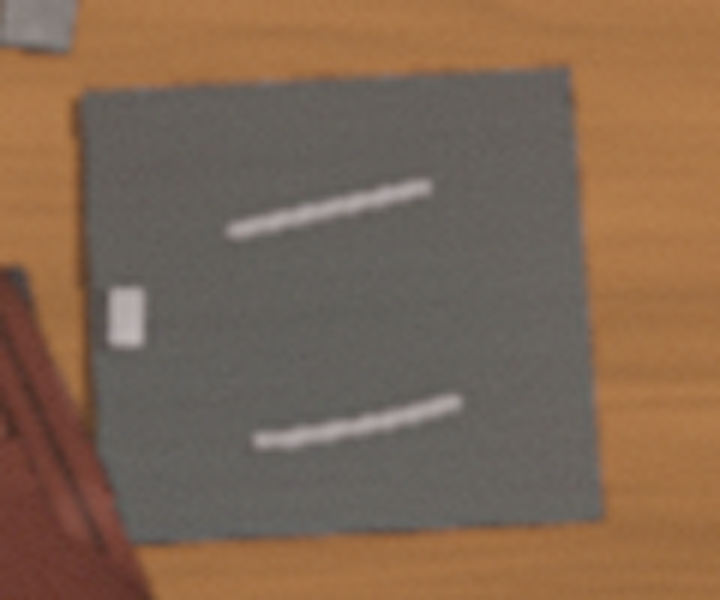

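The crop shows the near rod at crop (357,422) with its bow now flipped toward the robot, which confirms a half turn. The far rod is straight and undisturbed at (330,209). Next I grasp the bowed rod.

```bash
python3 to.py 467 -22 60 101.5
```

```text
t 5.65 pos [425.1 157.8 106.6] rpy [180.  -0. 102.] F [ 0.34  2.59 -0.67] open 0.0284 grip 0.0
shift [-0.1846  0.0037  0.0465] turn [ 0.    -0.001  0.008] rows>= 3.8
```

```bash
python3 -m crank '[0.03,-0.046,0.001,0,0,0,0,0.03,-0.092,0.002,0.01,0,0,0,0.03,-0.138,0.003,0.025,0,0,0,0.03,-0.185,0.004,0.046,0,0,0.008,0.03,-0.185,0.004,0.046,0,0,0.008]'; python3 to.py 467 -22 22 101.5
```

```text
time: 6.15
tool_pos: [0.4666, -0.0343, 0.0587]
tcp_rot: [-3.139, 0.003, 1.758]
contact_force: [-0.3, 0.1, 0.5]
opening: 0.03
grasp_force: 0.0
t 6.15 pos [466.6 -34.3  58.7] rpy [-179.8    0.2  100.7] F [-0.33  0.09  0.51] open 0.03 grip 0.0
shift [0.0121 0.0028 0.0367] turn [-0.003  0.003 -0.014] rows>= 0.8
```

```bash
python3 -m crank '[0.03,0,0,0,0,0,0,0.03,0,0,0,0,0,0]'; python3 to.py 467 -22 22 101.5
```

```text
time: 6.35
tool_pos: [0.4677, -0.0269, 0.0605]
tcp_rot: [-3.141, -0.0, 1.766]
contact_force: [-0.7, 0.4, 0.5]
opening: 0.0303
grasp_force: 0.0
t 6.35 pos [467.7 -26.9  60.5] rpy [-180.    -0.   101.2] F [-0.73  0.44  0.47] open 0.0303 grip 0.0
shift [0.0049 0.0003 0.0385] turn [-0.    -0.    -0.005] rows>= 0.8
```

```bash
python3 -m crank '[0.03,0.003,0,0.02,0,0,-0.004,0.03,0.003,0,0.033,0,0,-0.004,0.03,0.003,0,0.033,0,0,-0.004,0.03,0.003,0,0.033,0,0,-0.004]'; python3 to.py 467 -22 22 101.5
```

```text
time: 6.75
tool_pos: [0.4671, -0.0242, 0.0274]
tcp_rot: [-3.141, 0.0, 1.771]
contact_force: [-0.3, 0.4, -0.3]
opening: 0.0302
grasp_force: 0.0
t 6.75 pos [467.1 -24.2  27.4] rpy [-180.     0.   101.4] F [-0.31  0.36 -0.32] open 0.0302 grip 0.0
shift [0.0022 0.0003 0.0054] turn [-0.001  0.    -0.001] rows>= 0.1
```

```bash
python3 -m crank '[0.03,0.002,0,0.0052,0,0,0,0.03,0.002,0,0.0052,0,0,0,0.0,0.002,0,0.0052,0,0,0,0.0,0.002,0,0.0052,0,0,0,0.0,0.002,0,0.0052,0,0,0]' 15; python3 -m crank '[0,0,0,0,0,0,0,0,0,0,0,0,0,0]'; python3 to.py 467 -22 22 101.5
```

```text
time: 7.25
tool_pos: [0.4669, -0.0226, 0.0222]
tcp_rot: [3.141, -0.0, 1.77]
contact_force: [0.3, -0.1, -0.6]
opening: 0.0135
grasp_force: 0.0
time: 7.45
tool_pos: [0.4669, -0.0226, 0.0222]
tcp_rot: [3.141, -0.0, 1.77]
contact_force: [1.0, -1.2, 1.3]
opening: 0.0074
grasp_force: 15.0
t 7.45 pos [466.9 -22.6  22.2] rpy [180.   -0.  101.4] F [ 0.97 -1.19  1.27] open 0.0074 grip 14.99719250947237
shift [0.0006 0.0002 0.0002] turn [ 0.    -0.    -0.002] rows>= 0.0
```

```bash
python3 -m crank '[0,0,0,-0.02,0,0,0,0,0,0,-0.05,0,0,0,0,0.02,0,-0.08,0,0,0,0,0.05,0,-0.09,0,0,0,0,0.09,0,-0.09,0,0,0]' 25; python3 to.py 483 337 110 100
```

```text
time: 7.95
tool_pos: [0.4503, 0.0657, 0.114]
tcp_rot: [3.138, -0.001, 1.767]
contact_force: [0.6, -0.1, -1.4]
opening: 0.007
grasp_force: 25.0
t 7.95 pos [450.3  65.7 114. ] rpy [ 1.798e+02 -1.000e-01  1.012e+02] F [ 0.55 -0.12 -1.43] open 0.007 grip 24.994530826807022
shift [0.2597 0.0849 0.0046] turn [ 0.004 -0.001  0.021] rows>= 5.5
```

```bash
python3 -m crank '[0,0.04,0.015,0,0,0,0,0,0.08,0.03,0,0,0,0,0,0.12,0.045,0,0,0,0,0,0.16,0.06,0,0,0,0,0,0.2,0.07,0,0,0,0]'; python3 -m crank '[0,0.03,0.01,0,0,0,0.02,0,0.055,0.013,0,0,0,0.02,0,0.055,0.013,0,0,0,0.02,0,0.055,0.013,0,0,0,0.02,0,0.055,0.013,0,0,0,0.02]'; python3 to.py 483 337 60 100
```

```text
time: 8.45
tool_pos: [0.4784, 0.2773, 0.1119]
tcp_rot: [3.141, 0.0, 1.77]
contact_force: [0.6, -0.5, -0.3]
opening: 0.0072
grasp_force: 25.0
time: 8.95
tool_pos: [0.4803, 0.3306, 0.1119]
tcp_rot: [-3.141, 0.001, 1.748]
contact_force: [0.4, -0.0, -0.9]
opening: 0.0069
grasp_force: 25.0
t 8.95 pos [480.3 330.6 111.9] rpy [-180.     0.   100.2] F [ 0.36 -0.02 -0.86] open 0.0069 grip 24.995754808187485
shift [0.0059 0.0038 0.0519] turn [-0.     0.001  0.003] rows>= 1.0
```

```bash
python3 -m crank '[0,0.003,0.002,0.03,0,0,0,0,0.005,0.003,0.06,0,0,0,0,0.005,0.003,0.08,0,0,0,0,0.005,0.003,0.095,0,0,0,0,0.005,0.003,0.095,0,0,0]'; python3 -m crank '[0,0,0,0.004,0,0,0,0,0,0,0.008,0,0,0,0,0,0,0.008,0,0,0,0,0,0,0.008,0,0,0]'; python3 to.py 483 337 5.5 100
```

```text
time: 9.45
tool_pos: [0.4813, 0.3357, 0.0154]
tcp_rot: [-3.139, 0.002, 1.749]
contact_force: [0.9, -0.2, -0.5]
opening: 0.0071
grasp_force: 25.0
time: 9.85
tool_pos: [0.4823, 0.3377, 0.0095]
tcp_rot: [3.141, -0.0, 1.75]
contact_force: [0.0, 0.6, 0.1]
opening: 0.0075
grasp_force: 25.0
t 9.85 pos [482.3 337.7   9.5] rpy [180.   -0.  100.3] F [0.01 0.6  0.12] open 0.0075 grip 24.99588578939438
shift [-0.0008  0.0006  0.004 ] turn [ 0.001 -0.     0.005] rows>= 0.1
```

```bash
python3 -m crank '[0,0,0,0.002,0,0,0,0,0,0,0.0035,0,0,0,0,0,0,0.0035,0,0,0]'; python3 to.py 483 337 5.5 100
```

```text
time: 10.15
tool_pos: [0.4819, 0.3374, 0.0054]
tcp_rot: [-3.141, 0.0, 1.75]
contact_force: [-0.8, 0.1, -1.5]
opening: 0.0071
grasp_force: 25.0
t 10.15 pos [481.9 337.4   5.4] rpy [-180.     0.   100.3] F [-0.79  0.06 -1.47] open 0.0071 grip 24.99587271362543
shift [-0.0006  0.001  -0.0001] turn [-0.     0.     0.004] rows>= 0.0
```

```bash
python3 -m crank '[0.009,0,0,0.0005,0,0,0,0.012,0,0,0.0005,0,0,0,0.02,0,0,0.0005,0,0,0,0.02,0,0,0.0005,0,0,0,0.02,0,0,-0.002,0,0,0]' 5;  python3 -m crank '[0.02,0,0,-0.015,0,0,0,0.02,0,0,-0.045,0,0,0,0.02,-0.02,0,-0.08,0,0,0,0,-0.06,-0.01,-0.1,0,0,0,0,-0.1,-0.02,-0.1,0,0,0]'; python3 to.py 490 100 110 101.5
```

```text
time: 10.65
tool_pos: [0.4819, 0.3373, 0.0074]
tcp_rot: [-3.141, 0.0, 1.75]
contact_force: [-0.4, -0.3, 0.1]
opening: 0.0191
grasp_force: 0.0
time: 11.15
tool_pos: [0.4822, 0.2356, 0.1118]
tcp_rot: [3.136, -0.003, 1.751]
contact_force: [0.3, -1.5, 0.4]
opening: 0.0105
grasp_force: 0.0
t 11.15 pos [482.2 235.6 111.8] rpy [179.7  -0.2 100.3] F [ 0.34 -1.47  0.44] open 0.0105 grip 0.0
shift [-0.1348 -0.0166  0.0013] turn [ 0.006 -0.003 -0.021] rows>= 2.7
```

```bash
python3 to.py 588 -6 60 103 | tail -1; python3 -m crank '[0,-0.045,0.008,0,0,0,-0.01,0,-0.09,0.016,0.01,0,0,-0.02,0,-0.135,0.024,0.02,0,0,-0.03,0,-0.18,0.032,0.03,0,0,-0.04,0,-0.21,0.04,0.04,0,0,-0.047]'; python3 -m crank '[0,0,0,0,0,0,0,0,0,0,0,0,0,0,0,0,0,0,0,0,0]'; python3 to.py 588 -6 34 103
python3 - <<'E'
from h import *
cam('top')
E
python3 crop.py top 205 325 180 270 6 pics/t1.png
```

```text
shift [-0.2568  0.0606  0.0514] turn [ 0.006 -0.003 -0.047] rows>= 5.4
time: 11.65
tool_pos: [0.5579, 0.0323, 0.0688]
tcp_rot: [3.14, 0.0, 1.794]
contact_force: [0.5, 1.1, 0.0]
opening: 0.0007
grasp_force: 0.0
time: 11.95
tool_pos: [0.557, 0.0374, 0.0682]
tcp_rot: [3.141, -0.001, 1.798]
contact_force: [0.6, 0.4, -0.4]
opening: 0.0004
grasp_force: 0.0
t 11.95 pos [557.   37.4  68.2] rpy [180.  -0. 103.] F [ 0.57  0.42 -0.45] open 0.0004 grip 0.0
shift [-0.0493  0.0204  0.0342] turn [ 0.001 -0.001  0.   ] rows>= 1.3
```

View pics/t1.png

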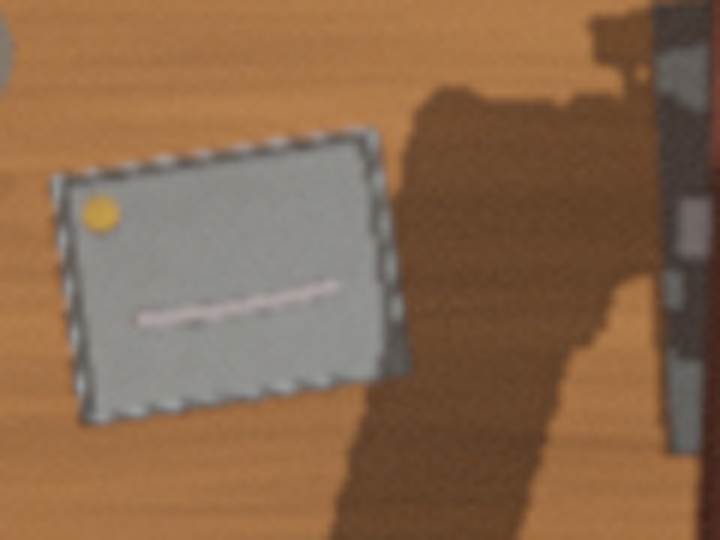

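The bowed rod lies flat in the tray at crop (238,303), well inside the walls, with the offcut undisturbed at (101,214). Now the far rod.

```bash
python3 -m crank '[0,-0.025,0.01,0.012,0,0,0,0,-0.049,0.02,0.025,0,0,0,0,-0.049,0.02,0.03,0,0,0,0,-0.049,0.02,0.03,0,0,0,0,-0.049,0.02,0.03,0,0,0]' 10; python3 to.py 588 -6 30 103; python3 -m crank '[0,0,0,0.004,0,0,0,0,0,0,0.007,0,0,0,0,0,0,0.007,0,0,0]';  python3 to.py 588 -6 28 103
```

```text
time: 12.5
tool_pos: [0.5871, -0.0056, 0.0378]
tcp_rot: [-3.142, -0.001, 1.799]
contact_force: [0.6, 0.2, -0.2]
opening: 0.0006
grasp_force: 0.0
t 12.5 pos [587.1  -5.6  37.8] rpy [-180.    -0.   103.1] F [ 0.62  0.18 -0.24] open 0.0006 grip 0.0
shift [-0.0006  0.0008  0.0078] turn [-0.    -0.001  0.001] rows>= 0.2
time: 12.8
tool_pos: [0.587, -0.0067, 0.0303]
tcp_rot: [-3.141, -0.0, 1.798]
contact_force: [-0.4, -0.0, 1.0]
opening: 0.0008
grasp_force: 0.0
t 12.8 pos [587.   -6.7  30.3] rpy [-180.   -0.  103.] F [-0.45 -0.05  0.97] open 0.0008 grip 0.0
shift [0.0004 0.0011 0.0023] turn [-0. -0. -0.] rows>= 0.1
```

```bash
python3 -m crank '[0,0,0.001,0.002,0,0,0,0,0,0.001,0.0025,0,0,0,0,0,0.001,0.0025,0,0,0]'; python3 -m crank '[0,0,0,0.001,0,0,0,0,0,0,0.001,0,0,0]'
```

```text
time: 13.1
tool_pos: [0.5886, -0.0069, 0.0282]
tcp_rot: [3.141, -0.0, 1.797]
contact_force: [-0.1, 1.3, 0.9]
opening: 0.0006
grasp_force: 0.4
time: 13.3
tool_pos: [0.5894, -0.0068, 0.0278]
tcp_rot: [3.14, -0.0, 1.797]
contact_force: [0.9, 1.7, 4.7]
opening: 0.0002
grasp_force: 2.7
```

```bash
python3 -m crank '[0,0,-0.0015,0.0003,0,0,0,0,0,-0.003,0.0003,0,0,0,0,0,-0.0045,0.0003,0,0,0,0,0,-0.006,0.0003,0,0,0]'; python3 -m crank '[0,0,-0.0015,0,0,0,0,0,0,-0.003,0,0,0,0,0,0,-0.0045,0,0,0,0,0,0,-0.006,0,0,0,0]'
```

```text
time: 13.7
tool_pos: [0.5839, -0.0082, 0.0278]
tcp_rot: [3.139, 0.0, 1.797]
contact_force: [0.8, 1.5, 11.3]
opening: 0.0006
grasp_force: 5.6
time: 14.1
tool_pos: [0.5784, -0.0094, 0.0282]
tcp_rot: [3.138, 0.0, 1.797]
contact_force: [0.4, 1.4, 11.0]
opening: 0.0003
grasp_force: 5.4
```

```bash
python3 -m crank '[0,0,-0.0015,0,0,0,0,0,0,-0.003,0,0,0,0,0,0,-0.0045,0,0,0,0,0,0,-0.006,0,0,0,0]'; python3 -m crank '[0,0,-0.0015,0,0,0,0,0,0,-0.003,0,0,0,0,0,0,-0.0045,0,0,0,0,0,0,-0.006,0,0,0,0]'
```

```text
time: 14.5
tool_pos: [0.5725, -0.0108, 0.0282]
tcp_rot: [3.138, -0.0, 1.797]
contact_force: [0.3, 2.1, 10.3]
opening: 0.0008
grasp_force: 5.3
time: 14.9
tool_pos: [0.5667, -0.0122, 0.0282]
tcp_rot: [3.138, 0.0, 1.797]
contact_force: [1.2, 1.8, 10.8]
opening: 0.0007
grasp_force: 5.4
```

```bash
python3 -m crank '[0,0,-0.001,0,0,0,0,0,0,-0.002,0,0,0,0,0,0,-0.002,0,0,0,0]'; python3 -m crank '[0,0,0,-0.002,0,0,0,0,0,0,-0.01,0,0,0,0.03,0.03,0,-0.06,0,0,0,0.03,0.075,0,-0.08,0,0,0,0.03,0.12,0,-0.08,0,0,0]'; python3 -m crank '[0.03,0.045,0,0,0,0,0,0.03,0.06,0,0,0,0,0]'; python3 rod.py; python3 to.py 569 -10 50 103
```

```text
time: 15.2
tool_pos: [0.5646, -0.0127, 0.0282]
tcp_rot: [3.138, -0.0, 1.797]
contact_force: [0.1, 0.4, 10.9]
opening: 0.0007
grasp_force: 5.6
time: 15.7
tool_pos: [0.538, 0.1033, 0.1103]
tcp_rot: [3.137, -0.0, 1.793]
contact_force: [1.0, 1.1, -0.2]
opening: 0.017
grasp_force: 0.0
time: 15.9
tool_pos: [0.5211, 0.1674, 0.1071]
tcp_rot: [-3.142, -0.002, 1.803]
contact_force: [-0.4, 0.7, -0.3]
opening: 0.0283
grasp_force: 0.0
[338 198  35  11 122] mid [567.9 -10. ] mean [568.3 -11.6] len 117.0 yaw 13.08 sag -0.37
t 15.95 pos [521.1 167.7 106.8] rpy [-1.800e+02 -1.000e-01  1.033e+02] F [ 0.03  1.89 -0.21] open 0.0288 grip 0.0
shift [-0.184   0.0057  0.0565] turn [-0.    -0.002  0.006] rows>= 3.9
```

The far rod rolled about 12.5 mm (roughly half a turn) with its top level at 28.2 mm throughout, so it is straight and goes to the cradle.

```bash
python3 -m crank '[0.03,-0.045,0.001,0,0,0,0,0.03,-0.09,0.003,0.01,0,0,0,0.03,-0.135,0.005,0.025,0,0,0,0.03,-0.175,0.006,0.045,0,0,0.006,0.03,-0.18,0.006,0.048,0,0,0.006]';python3 -m crank '[0.03,0,0,0,0,0,0,0.03,0,0,0,0,0,0,0.03,0,0,0,0,0,0]'; python3 to.py 568.2 -11 28 103
```

```text
time: 16.45
tool_pos: [0.5679, -0.02, 0.0571]
tcp_rot: [-3.138, 0.003, 1.782]
contact_force: [-0.3, -0.5, -0.5]
opening: 0.0299
grasp_force: 0.0
time: 16.75
tool_pos: [0.5692, -0.0107, 0.0592]
tcp_rot: [3.141, -0.001, 1.793]
contact_force: [-0.6, -0.1, -0.6]
opening: 0.0296
grasp_force: 0.0
t 16.75 pos [569.2 -10.7  59.2] rpy [180.   -0.  102.7] F [-0.63 -0.06 -0.57] open 0.0296 grip 0.0
shift [-0.0001 -0.0011  0.0312] turn [ 0.001 -0.001 -0.005] rows>= 0.6
```

```bash
python3 -m crank '[0.03,0,-0.001,0.02,0,0,-0.005,0.03,0,-0.001,0.031,0,0,-0.005,0.03,0,-0.001,0.031,0,0,-0.005,0.03,0,-0.001,0.031,0,0,-0.005]'; python3 to.py 568.2 -11 21.8 103
```

```text
time: 17.15
tool_pos: [0.5681, -0.0119, 0.028]
tcp_rot: [-3.141, 0.0, 1.796]
contact_force: [-0.1, -0.6, 0.6]
opening: 0.03
grasp_force: 0.0
t 17.15 pos [568.1 -11.9  28. ] rpy [-180.     0.   102.9] F [-0.15 -0.63  0.61] open 0.03 grip 0.0
shift [0.0009 0.0003 0.0062] turn [-0.     0.    -0.001] rows>= 0.1
```

```bash
python3 -m crank '[0.03,0.001,0,0.006,0,0,0,0.03,0.001,0,0.006,0,0,0,0.0,0.001,0,0.006,0,0,0,0.0,0.001,0,0.006,0,0,0,0.0,0.001,0,0.006,0,0,0]' 15; python3 -m crank '[0,0,0,0,0,0,0,0,0,0,0,0,0,0]'; python3 to.py 568.2 -11 22 103;  python3 -m crank '[0,0,0,-0.02,0,0,0,0,0,0,-0.05,0,0,0,0,-0.01,0,-0.08,0,0,0,0,-0.02,0,-0.1,0,0,0,0,-0.02,0,-0.1,0,0,0]' 25; python3 to.py 515 -300 110 83.7
```

```text
time: 17.65
tool_pos: [0.5679, -0.0114, 0.0219]
tcp_rot: [3.141, 0.0, 1.796]
contact_force: [-0.6, 0.8, 0.4]
opening: 0.0132
grasp_force: 0.0
time: 17.85
tool_pos: [0.5679, -0.0114, 0.0218]
tcp_rot: [3.141, 0.0, 1.796]
contact_force: [-0.8, -0.6, 0.9]
opening: 0.0073
grasp_force: 15.0
t 17.85 pos [567.9 -11.4  21.8] rpy [180.    0.  102.9] F [-0.82 -0.57  0.91] open 0.0073 grip 14.999959766864777
shift [ 0.0003  0.0004 -0.0002] turn [ 0.     0.    -0.002] rows>= 0.0
time: 18.35
tool_pos: [0.5741, -0.0326, 0.1247]
tcp_rot: [3.137, 0.001, 1.794]
contact_force: [0.0, 0.4, -0.1]
opening: 0.0071
grasp_force: 25.0
t 18.35 pos [574.1 -32.6 124.7] rpy [1.797e+02 1.000e-01 1.028e+02] F [ 0.04  0.36 -0.11] open 0.0071 grip 24.999550580978394
shift [-0.2477 -0.1168  0.0144] turn [0.005 0.    0.333] rows>= 5.5
```

```bash
python3 -m crank '[0,-0.04,-0.019,-0.002,0,0,0.06,0,-0.08,-0.038,-0.002,0,0,0.12,0,-0.12,-0.057,-0.002,0,0,0.18,0,-0.16,-0.076,-0.002,0,0,0.24,0,-0.2,-0.094,-0.002,0,0,0.3]'; python3 -m crank '[0,0,0,0,0,0,0,0,0,0,0,0,0,0]'; python3 to.py 515 -299.5 120 83.7
```

```text
time: 18.85
tool_pos: [0.5243, -0.2477, 0.1229]
tcp_rot: [-3.141, -0.001, 1.494]
contact_force: [0.2, -0.2, -0.4]
opening: 0.0073
grasp_force: 25.0
time: 19.05
tool_pos: [0.5244, -0.2474, 0.1228]
tcp_rot: [-3.14, -0.0, 1.494]
contact_force: [0.3, 0.7, 0.2]
opening: 0.0074
grasp_force: 25.0
t 19.05 pos [ 524.4 -247.4  122.8] rpy [-179.9   -0.    85.6] F [0.26 0.66 0.23] open 0.0074 grip 24.99993547797203
shift [-0.0527 -0.0054  0.0028] turn [-0.001 -0.     0.033] rows>= 1.1
```

Run:
```python
from h import *
# cradle base edges from both initial views (base top plane z=8mm): bright wood hue mask
for n,w in(('top',(422,475,203,240)),('scene',(135,195,210,250))):
    c=load(n) if n=='scene' else None
    if c is None: continue
    P=cloud(c);u0,u1,v0,v1=w;Q=P[v0:v1,u0:u1].reshape(-1,3)
    ok=(Q[:,2]>.04)&(Q[:,2]<.055);q=Q[ok]*1000
    for s in(q[q[:,1]>-300],q[q[:,1]<-300]): print(n,len(s),s.mean(0).round(1),s.min(0).round(1),s.max(0).round(1))
    ok=(Q[:,2]>.004)&(Q[:,2]<.07);print(cv2.minAreaRect((Q[ok,:2]*1000).astype(np.float32)))
```

```text
scene 19 [ 522.9 -265.5   42.7] [ 502.8 -271.    40.2] [ 543.3 -259.2   45.9]
scene 22 [ 512.7 -336.3   42.3] [ 493.8 -340.9   40.2] [ 533.1 -331.2   46.6]
((486.33056640625, -296.7391357421875), (98.1919937133789, 127.39363098144531), 83.79447174072266)
```

```bash
python3 -m crank '[0,-0.027,-0.002,0.01,0,0,0.025,0,-0.053,-0.004,0.03,0,0,0.045,0,-0.053,-0.004,0.055,0,0,0.045,0,-0.053,-0.004,0.055,0,0,0.045,0,-0.053,-0.004,0.055,0,0,0.045]'; python3 -m crank '[0,0,0,0,0,0,0,0,0,0,0,0,0,0]'; python3 to.py 516.3 -299.8 60 83
python3 - <<'E'
from h import *
cam('top');cam('scene')
E
python3 crop.py scene 125 215 190 260 8 pics/s2.png
```

```text
time: 19.55
tool_pos: [0.5177, -0.2974, 0.0684]
tcp_rot: [-3.14, -0.001, 1.453]
contact_force: [0.1, 0.0, -0.6]
opening: 0.0069
grasp_force: 25.0
time: 19.75
tool_pos: [0.5184, -0.2987, 0.0699]
tcp_rot: [3.14, -0.0, 1.452]
contact_force: [0.3, -0.5, -0.3]
opening: 0.0073
grasp_force: 25.0
t 19.75 pos [ 518.4 -298.7   69.9] rpy [179.9  -0.   83.2] F [ 0.33 -0.48 -0.33] open 0.0073 grip 24.999794885516167
shift [-0.0014 -0.002   0.0098] turn [ 0.002 -0.     0.004] rows>= 0.2
```

View pics/s2.png

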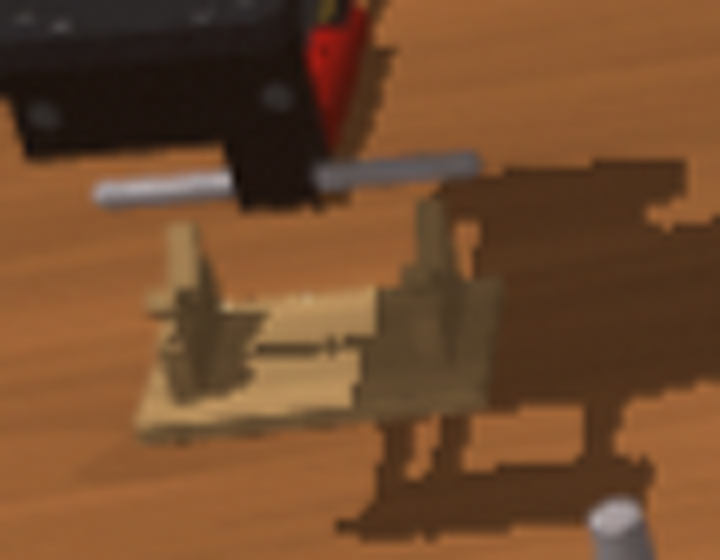

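Run:
```python
from h import *
c=load('scene')
print((onplane(c,np.array([[95/8+125,193/8+190],[482/8+125,163/8+190]])-.5,.0721)*1000).round(1))
P=cloud(c)[210:250,135:195].reshape(-1,3)*1000
for lo,hi in((40,50),(30,50)):
    q=P[(P[:,2]>lo)&(P[:,2]<hi)]
    for s in(q[q[:,1]>-300],q[q[:,1]<-300]):
        if len(s): print(lo,len(s),s.mean(0).round(1),np.median(s,0).round(1))
```

```text
[[ 514.2 -352.    72.1]
 [ 529.3 -243.1   72.1]]
40 22 [ 523.4 -265.1   42.2] [ 534.7 -265.    42. ]
40 24 [ 513.4 -336.2   42.5] [ 502.1 -336.1   42.2]
30 50 [ 518.8 -264.7   38.1] [ 513.4 -264.6   39.3]
30 51 [ 512.3 -336.2   38.5] [ 506.  -335.9   38. ]
```

```bash
python3 -m crank '[0,-0.0015,-0.003,0.005,0,0,0,0,-0.0015,-0.003,0.015,0,0,0,0,-0.0015,-0.003,0.024,0,0,0,0,-0.0015,-0.003,0.024,0,0,0,0,-0.0015,-0.003,0.024,0,0,0]'; python3 to.py 515 -300 34 83; python3 -m crank '[0,0,0,0.003,0,0,0,0,0,0,0.006,0,0,0,0,0,0,0.006,0,0,0,0,0,0,0.006,0,0,0]'; python3 to.py 515 -300 34 83
```

```text
time: 20.35
tool_pos: [0.5138, -0.3004, 0.0442]
tcp_rot: [-3.141, 0.0, 1.451]
contact_force: [-0.4, -0.4, 0.0]
opening: 0.0075
grasp_force: 25.0
t 20.35 pos [ 513.8 -300.4   44.2] rpy [-179.9    0.    83.1] F [-0.44 -0.36  0.01] open 0.0075 grip 24.999753311276436
shift [0.0006 0.0012 0.0102] turn [-0.001  0.     0.002] rows>= 0.2
time: 20.75
tool_pos: [0.5141, -0.3005, 0.0387]
tcp_rot: [-3.142, 0.0, 1.451]
contact_force: [0.2, -0.2, -0.3]
opening: 0.007
grasp_force: 25.0
t 20.75 pos [ 514.1 -300.5   38.7] rpy [-180.     0.    83.1] F [ 0.2  -0.2  -0.28] open 0.007 grip 24.999678432941437
shift [0.0006 0.0008 0.0047] turn [-0.     0.     0.002] rows>= 0.1
```

```bash
python3 -m crank '[0,0,0.0008,0.001,0,0,0,0,0,0.0008,0.002,0,0,0,0,0,0.0008,0.0025,0,0,0,0,0,0.0008,0.0025,0,0,0]'; python3 -m crank '[0,0,0,0.001,0,0,0,0,0,0,0.0015,0,0,0,0,0,0,0.0015,0,0,0]'; python3 to.py 515 -300 34 83
```

```text
time: 21.15
tool_pos: [0.5149, -0.3005, 0.0361]
tcp_rot: [-3.141, 0.0, 1.451]
contact_force: [-0.3, -0.1, -0.7]
opening: 0.0069
grasp_force: 25.0
time: 21.45
tool_pos: [0.5148, -0.3005, 0.0346]
tcp_rot: [-3.141, -0.0, 1.451]
contact_force: [-0.8, 0.3, -0.4]
opening: 0.0071
grasp_force: 25.0
t 21.45 pos [ 514.8 -300.5   34.6] rpy [-180.    -0.    83.1] F [-0.77  0.28 -0.37] open 0.0071 grip 24.99970681965351
shift [0.0005 0.0001 0.0006] turn [-0.    -0.     0.002] rows>= 0.0
```

```bash
python3 -m crank '[0,0,0,0.0005,0,0,0,0,0,0,0.001,0,0,0,0,0,0,0.001,0,0,0]'; python3 to.py 515 -300 34 83
```

```text
time: 21.75
tool_pos: [0.5151, -0.3007, 0.0339]
tcp_rot: [3.141, 0.0, 1.451]
contact_force: [0.4, -0.9, 1.9]
opening: 0.0075
grasp_force: 25.0
t 21.75 pos [ 515.1 -300.7   33.9] rpy [180.    0.   83.1] F [ 0.4  -0.9   1.92] open 0.0075 grip 25.000811330974102
shift [ 0.0006 -0.0001 -0.0001] turn [0.    0.    0.002] rows>= 0.0
```

Light contact at the expected seated height (1.9 N). Release slowly and withdraw.

```bash
python3 -m crank '[0.009,0,0,0,0,0,0,0.012,0,0,0,0,0,0,0.02,0,0,0,0,0,0,0.025,0,0,0,0,0,0,0.025,0,0,-0.002,0,0,0]' 5;  python3 -m crank '[0.025,0,0,-0.015,0,0,0,0.025,0,0,-0.045,0,0,0,0.025,0,0,-0.085,0,0,0,0.025,0.04,0,-0.12,0,0,0,0.025,0.085,0,-0.13,0,0,0]'; python3 -m crank '[0.025,0.045,0,0,0,0,0,0.025,0.09,0,0,0,0,0,0.025,0.11,0,0,0,0,0,0.025,0.11,0,0,0,0,0,0.025,0.11,0,0,0,0,0]'
python3 - <<'E'
from h import *
c=cam('top');s=cam('scene')
a=cv2.resize(c['pixels'][200:245,420:475],(400,327),interpolation=2);b=cv2.resize(s['pixels'][200:260,125:215],(400,267),interpolation=2)
d=cv2.resize(c['pixels'][165:265,205:420],(800,372))[:,:400]
cv2.imwrite('pics/fin.png',np.hstack([np.vstack([a,b]),np.vstack([d,np.zeros((222,400,3),np.uint8)])])[:,:,::-1])
E
```

```text
time: 22.25
tool_pos: [0.5147, -0.3004, 0.0355]
tcp_rot: [-3.141, -0.0, 1.451]
contact_force: [-0.3, -0.5, -0.8]
opening: 0.0233
grasp_force: 0.0
time: 22.75
tool_pos: [0.5257, -0.2189, 0.1703]
tcp_rot: [3.136, 0.002, 1.445]
contact_force: [0.4, 0.5, 0.4]
opening: 0.0247
grasp_force: 0.0
time: 23.25
tool_pos: [0.5384, -0.1073, 0.1666]
tcp_rot: [3.141, 0.0, 1.451]
contact_force: [-0.7, -1.2, 0.0]
opening: 0.025
grasp_force: 0.0
```

View pics/fin.png

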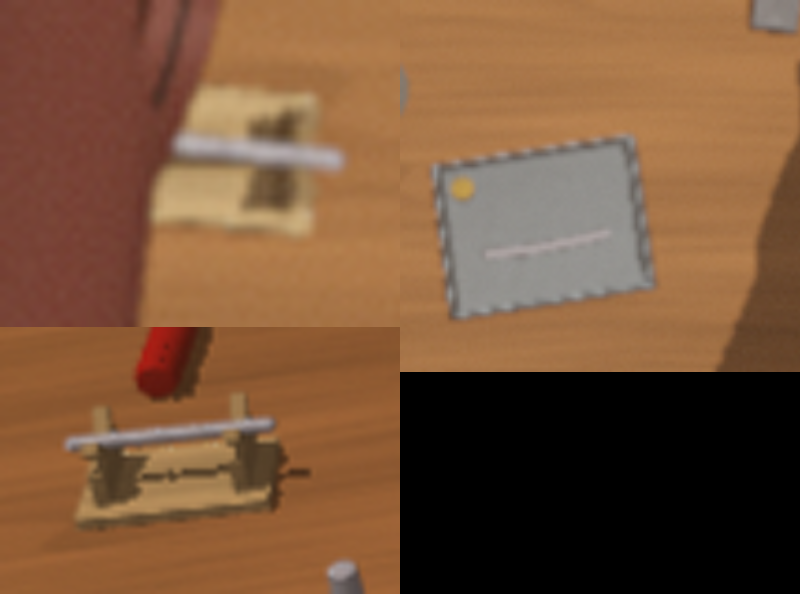

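The rod sits in both notches with equal overhang on each side, (68,443) to (272,424) in the lower left panel. The bowed rod lies in the tray at (548,245). Handing in.

```bash
python3 -c "
from workcell import arm
print(arm.hand_in())"
```

```text
the job is handed in; nothing more can be done
None
```

I rolled each rod half a turn: the near one rocked by about 2.4 mm and is in the scrap tray, the far one ran level and is seated in the cradle; the job is handed in at about 23 s, with no verdict returned.

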